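# Load the tube cutting jig and clamp the tube at its length stop

## Robot

A 6-joint arm with a two-finger parallel gripper is mounted at the origin on a cart in front of the work surface, level with it; the furniture and walls round the work are solid. World frame = base frame: x ahead of the robot, y to its left, z up, the work surface at z = 0. Lengths are in mm, angles in rad, forces in N, time in s.
With the tool pointing down it reaches from about 350 to 875 mm from the base axis. Payload 4.2 kg.
Tool frame: the origin (TCP) lies between the finger pads; the fingertips stand 14 mm ahead of it and the grasp point (between the pads) lies 5 mm behind it; z points along the fingers, y is the line along which they close (so a half turn about z gives the same grasp; the last joint's range is limited). The gripper opens to 85 mm and grips with 20 to 120 N. Pads are 22 mm wide; open, the fingers measure 114 mm over their backs; the gripper's body (76 mm by 85 mm) begins 54 mm behind the grasp point. The pads swing forward as they close: fully open they stand 13 mm farther back than shut.
Start: joints at [0.259, 0.385, 0.008, 0, -1.194, -0.259], TCP at [624.979, 0.025, 245.312] pointing down, gripper open.
Joint ranges: [-3.14, 3.14], [-1.21, 2.06], [-1.07, 1.41], [-3.16, 2.05], [-2.99, -0.16], [-3.1, 3.1]. Speed limits (rad/s): [2.79, 2.79, 3.14, 3.14, 3.14, 3.14].

## Interface

Orientations are given as a unit quaternion [x, y, z, w].
In Python, from bench import * gives the robot as it stands.
- The arm moves only by the tool carry_out, never from a script. Its argument "motion" is a list of rows, each a list of 7 numbers: the turn, a rotation vector about the tool's x, y, z in rad, then the shift along the tool's x, y, z in mm, then the opening, from -1 (shut) to 1 (fully open), so that 0 is half open. A call has 1 to 5 rows; each row is the pose to reach, as a shift and turn from the pose commanded when the call began, along the tool's axes at that moment; what a row does not reach only later rows make up. A row lasts 1/8 s, in which the tool goes at most 62.5 mm and 10.7 degrees, less where a joint would pass 70% of its speed; a pose out of reach is approached as far as the arm can. A call with a gripper value outside its range is refused whole. The fingers move at their own pace and stop on an object; the grip force is fixed at half the most. Time passes only in rows, so rows that repeat a pose let the fingers close. It gives the time, the measured TCP pose, the force, the opening and the grip force at its end, in the units of the state.
- read_state(): the state, without advancing time (a new reading comes with each control period).
- get_image(name): name is "scene" or "side" or "wrist"; returns a dict with "color" (400x640x3 uint8, blue, green, red), "mtx" (3x3 intrinsics, pixels), "position" and "orientation" of the camera in the world. Camera axes: x right, y down, z forward; pixel columns grow to the right and rows downward; lengths in mm; the calibration is good to about 2 mm. A picture is of the moment at which its call begins. There is no depth.
- job_done(): hands the job in; it is judged then, once.
The state is a dict: "clock": time; "joints": joint angles; "joint_vel": joint speeds; "joint_efforts": joint torques, N m; "position": TCP position; "ee_rot": TCP orientation; "contact_force": force on the tool from outside, world axes, zero at the start; "wrist_torque": the same for the moment, N m; "gripper_width": finger opening in mm; "grasp_force": force on a finger pad.
Only numpy, scipy, OpenCV 4.12 (cv2) and the standard library are available. Lean on these libraries where they do the work, as an engineer would, in place of code of your own. Each camera call takes 0.05 s, during which the arm holds its last target. There are 200 camera calls.

## Task

Set up the tube cutting jig for the next saw cut: take the silver tube from the wooden rack, lay it in the two open V rests of the jig in front of its guide hole and let go, then push it endwise through the guide until its front end touches the length stop, without shifting the stop, which is already set to the wanted length. Then swing the red clamp lever clockwise (seen from above) from open all the way to locked. Leave the brass tube in the rack and the other things on the bench where they are.

Things in the scene. Friction and masses are not known exactly. Their poses are not given: they have to be found in the camera images.
- silver_tube: silver-coloured round tube, loose, 10 mm in diameter and 200 mm long, 60 g, same at both ends. Origin at its middle, on its axis; its y axis runs along the tube (the roll about y means nothing). It starts in one of the two notches of the wooden rack, axis 33 mm above the bench
- brass_tube: yellow brass tube of the same size, loose, in the other notch of the rack, 48 mm beside it; stays there. Origin at its middle, y along the tube
- tube_rack: fixed wooden rack, origin under its centre on the bench: board 92 (x) x 124 (y) x 8 mm with two notched rails across x, 12 mm thick, at y = -52 and +52, 38 mm high. The tubes lie along its y at x = -24 and +24 in notches 13 mm wide, 10 mm deep; between the rails (92 mm) only the board lies below, so fingers can straddle a tube at its middle
- tube_jig: fixed tube cutting jig on a dark steel plate 64 (x) x 250 (y) x 10 mm; origin under the plate's centre; y is the feed direction. Along y (mm): V rest -99 to -87, free gap for fingers -87 to -43 (only the plate below), V rest -43 to -31, guide plate 39 to 49, clamp pad to 63, second guide plate to 69, saw gap, length stop. V rests: 24 mm wide at the top, 65 high; guide 36 wide, 82 high
- lay_point (a point): where the middle of the tube goes when laid in the V rests: middle of the finger gap, 60 mm above the bench, on the tube's axis line; y is the feed direction. Laid here, the tube's front end is 4 mm short of the guide mouth (up to 25 mm further back serves as well) and its tail sticks out 66 mm behind the rear rest; even at the stop the tail is still 7 mm or more behind that rest
- guide_mouth (a point): centre of the guide hole's mouth, 60 mm above the bench (same line as the tube in the rests); bore 11.2 mm with a 2 mm chamfer at the mouth; y is the feed direction
- stop_face (a point): point on the face of the aluminium length stop where the tube's front end shall touch, on the tube's axis line, 38 to 52 mm past the guide mouth; y is the feed direction. The stop is an upright plate 26 mm wide, top 69 mm above the bench; it slides on the jig and is held by friction only: more than about 20 N along y shifts it
- lever_axis (a point): point on the vertical axis of the clamp lever, straight above the tube's axis line, 121 mm past lay_point along the feed, at the height of the middle of the lever's grip (98 mm above the bench)
- lever_grip (a point): middle of the red grip of the clamp lever: a level bar 42 mm long, 11 to 15 mm thick (90 to 106 mm above the bench), pointing away from the lever axis; this point is 46 mm from the axis, the grip ends at 64 mm. Open, it points to the jig's +x; locked, to the jig's -y (back over the tube)
- clamp_lever (a joint): angle of the clamp lever: 0 open, 1.5 locked (end stops); grows as it turns clockwise seen from above. A spring detent holds it at either end: about 0.14 N m (3 N at the grip) moves it out of it, and past about 1.0 it snaps on by itself. Locking presses a sprung pad on the tube with about 8 N; without the tube the locked pad closes the way
- steel_block: dark steel cylinder 69 mm in diameter, 35 mm high, loose, on the bench; a bystander. Origin under its centre
- needle_file: needle file with an orange handle, 160 mm long, loose, on the bench; a bystander. Origin under its middle
- red_bottle: small red bottle with a black cap, 29 mm in diameter, 65 mm high, loose, behind the jig; a bystander. Origin under its centre

How it is judged (in metres and radians):
On the way, in this order (a step that is already met when the one before it is completed fails the run):
1. the silver tube lies in the two V rests, let go, its front end not yet in the guide, the lever still open (x of silver_tube in the frame of lay_point between -0.003 and 0.003 m and z of silver_tube in the frame of lay_point between -0.003 and 0.003 m and y of silver_tube in the frame of lay_point between -0.05 and 0.007 m and angle between the y axis of silver_tube and the y axis of tube_jig, either way round below 0.05 rad and contact force between the fingers and silver_tube below 0.1 N and value of joint clamp_lever below 0.3 rad), for 0.2 s.
2. the silver tube is through the guide with its front end at the length stop, the lever still open (y of silver_tube in the frame of stop_face above -0.1025 m and x of silver_tube in the frame of stop_face between -0.003 and 0.003 m and angle between the y axis of silver_tube and the y axis of tube_jig, either way round below 0.03 rad and value of joint clamp_lever below 0.3 rad), for 0.1 s.
At the end, for the whole second after the job is handed in: The silver tube lies at rest through the guide, in line with the jig within 0.03 rad and 3 mm, its front end within 2.5 mm of the length stop; the clamp lever is locked (past 1.4 rad); the stop has shifted less than 3 mm; the brass tube has moved less than 15 mm (y of silver_tube in the frame of stop_face between -0.1025 and -0.098 m and x of silver_tube in the frame of stop_face between -0.003 and 0.003 m and z of silver_tube in the frame of stop_face between -0.004 and 0.003 m and angle between the y axis of silver_tube and the y axis of tube_jig, either way round below 0.03 rad and value of joint clamp_lever above 1.4 rad and distance of stop_face from where it was at the start of the episode below 0.003 m and distance of brass_tube from where it was at the start of the episode below 0.015 m and linear speed of silver_tube below 0.01 m/s); the robot touches nothing.
It fails at once if the length stop is shoved out of its setting (3 mm or more) (distance of stop_face from where it was at the start of the episode above 0.003 m).
It fails at once if the brass tube is taken or knocked out of its notch (distance of brass_tube from where it was at the start of the episode above 0.02 m).
It fails at once if a bystander is pushed away or upset (distance of any of steel_block, needle_file, red_bottle from where it was at the start of the episode above 0.02 m or angle between red_bottle's own z axis and vertical above 0.6 rad).
It also fails if it takes over 59 s, if anything falls off the work surface, if the arm or the gripper's body presses on something with over 40 N, if the wrist force passes 120 N, or if a joint passes its speed limit or range.

## Working session

There is one attempt and no reset: what is moved stays moved. The work goes in short steps, Python scripts to look and compute and a tool call to move; the robot and the scene stay as the last step left them, time stands still between calls to the robot, and variables do not carry over. Pictures are saved under pics/ and viewed, at most 10 in all, crops included, and the job is handed in when it is done.

Besides the shell and the picture viewer there is one more tool, called after "Request:" as name(argument=value, ...) on one line, values as JSON. carry_out: Moves the arm, as the interface text tells. Its arguments: {"type":"object","properties":{"motion":{"type":"array"}},"required":["motion"]}

```bash
mkdir -p pics; ls
python3 - <<'E'
from bench import *
import cv2,pickle
s=read_state();print({k:s[k] for k in('clock','position','ee_rot','gripper_width')})
for n in("scene","side"):
    d=get_image(n);cv2.imwrite(f"pics/{n}0.png",d["color"]);pickle.dump(d,open(f"{n}0.pkl","wb"));print(n,d["position"],d["orientation"],d["mtx"])
E
```

```text
pics
{'clock': 0.0, 'position': array([6.24438350e+02, 1.71001988e-02, 2.44211753e+02]), 'ee_rot': array([-0.70704461,  0.7071681 ,  0.00074722, -0.00080169]), 'gripper_width': 85.43131047842742}
scene [ 220.36237011 -508.9900546   568.73510582] [ 0.86577264 -0.19438232  0.10253566 -0.44959948] [[455.30703463   0.         317.17844188]
 [  0.         455.30703463 202.10695204]
 [  0.           0.           1.        ]]
side [370.30126002 856.43039402 593.37407919] [-0.09903661  0.87084913 -0.47922553  0.04643737] [[458.98268818   0.         322.85853316]
 [  0.         458.98268818 203.79186898]
 [  0.           0.           1.        ]]
```

View pics/scene0.png

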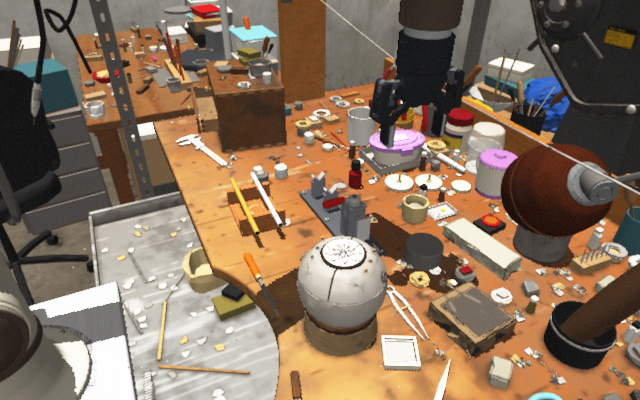

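View pics/side0.png

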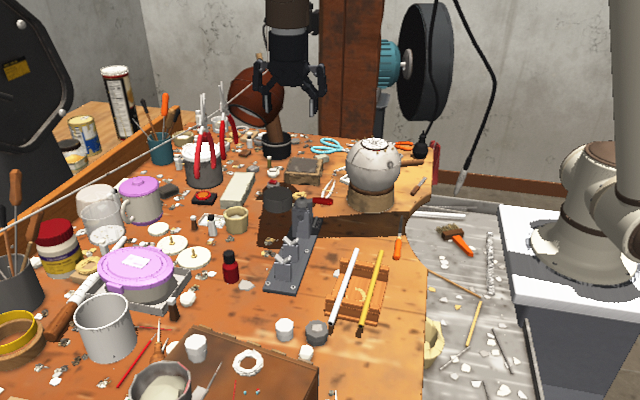

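The scene view has the rack with both tubes at about (255,210), with the jig at about (340,210). In the side view, the silver tube runs from (357,250) to (332,330), and the jig runs from (280,290) to (305,215) with the red lever at (322,201). The feed therefore runs away from the side camera, roughly toward -y. I'll zoom in next.

```bash
cat > h.py <<'E'
import numpy as np,cv2,pickle
from scipy.spatial.transform import Rotation as R
def ray(d,u,v):
    r=R.from_quat(d["orientation"]).apply(np.linalg.inv(d["mtx"])@[u,v,1.]);return np.array(d["position"]),r/np.linalg.norm(r)
def onz(d,u,v,z):
    p,r=ray(d,u,v);return p+r*(z-p[2])/r[2]
def cross(d1,a,d2,b):
    p,r=ray(d1,*a);q,s=ray(d2,*b)
    t=np.linalg.lstsq(np.c_[r,-s],q-p,rcond=None)[0];A=p+r*t[0];B=q+s*t[1];return (A+B)/2,np.linalg.norm(A-B)
def proj(d,X):
    c=R.from_quat(d["orientation"]).inv().apply(np.asarray(X,float)-d["position"]);p=c@np.array(d["mtx"]).T;return p[...,:2]/p[...,2:]
E
python3 - <<'E'
import pickle,cv2,numpy as np
a=pickle.load(open("scene0.pkl","rb"))["color"][150:270,220:400];b=pickle.load(open("side0.pkl","rb"))["color"][180:340,250:400]
a=cv2.resize(a,None,fx=4.4,fy=4.4,interpolation=cv2.INTER_CUBIC);b=cv2.resize(b,None,fx=3.75,fy=3.75,interpolation=cv2.INTER_CUBIC)
cv2.imwrite("pics/a.png",a);cv2.imwrite("pics/b.png",b)
E
```

```text
(no output)
```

View pics/a.png

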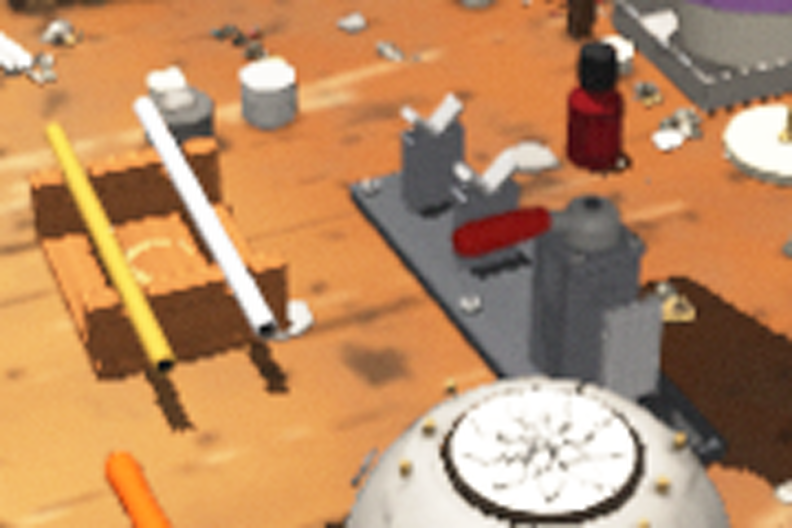

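View pics/b.png

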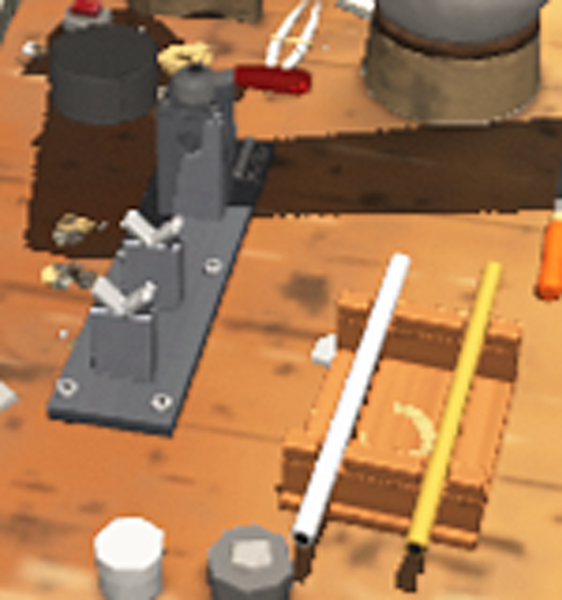

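The crops show the silver tube's ends at (145,103) and (266,327) in crop a, and at (302,537) and (400,260) in crop b. The plate corners in b are (48,412), (170,432) and (272,142), and the V tops are at (95,285), (150,290), (128,215) and (180,222). The red lever is open, pointing toward the robot.

Run:
```python
from h import *
np.set_printoptions(precision=1,suppress=True)
A=pickle.load(open("scene0.pkl","rb"));B=pickle.load(open("side0.pkl","rb"))
a=lambda x,y:(220+x/4.4,150+y/4.4); b=lambda x,y:(250+x/3.75,180+y/3.75)
for n,p,q,z in(("near -y end",(266,325),(400,260),33),("far",(145,103),(302,537),33)):
    print(n,onz(A,*a(*p),z),onz(B,*b(*q),z),cross(A,a(*p),B,b(*q)))
print("plate B",[onz(B,*b(*q),10) for q in((48,412),(170,432),(272,142))]); print("plate A",onz(A,*a(352,188),10),onz(A,*a(722,455),0))
print("V B",[onz(B,*b(*q),65) for q in((95,285),(150,290),(128,215),(180,222))]);print("V A",[onz(A,*a(*q),65) for q in((405,115),(458,98))])
c=[]
for d,n in((A,"scene"),(B,"side")):
    h=cv2.cvtColor(d["color"],cv2.COLOR_BGR2HSV);m=((h[...,0]<6)|(h[...,0]>174))&(h[...,1]>170)&(h[...,2]>60)
    k,l,st,ce=cv2.connectedComponentsWithStats(m.astype(np.uint8))
    for i in range(1,k):
        if st[i,4]>40: print(n,st[i],ce[i],onz(d,*ce[i],98))
```

```text
near -y end [454. 144.  33.] [452.9 141.6  33. ] (array([453.1, 142.6,  34. ]), np.float64(0.8299476483511411))
far [466.3 342.4  33. ] [463.9 342.1  33. ] (array([465. , 341.8,  33.1]), np.float64(2.2857112713278194))
plate B [array([604.4, 270.6,  10. ]), array([543.1, 270.2,  10. ]), array([549.4,  16.7,  10. ])]
plate A [544.1 257.6  10. ] [610.8  17.5   0. ]
V B [array([589. , 236.4,  65. ]), array([562.1, 233.9,  65. ]), array([589.7, 178.3,  65. ]), array([562.3, 177.8,  65. ])]
V A [array([560.1, 228.6,  65. ]), array([589.7, 231.8,  65. ])]
scene [191   4  28  15 239] [204.   10.1] [ 692.4 1667.1   98. ]
scene [383  69   9  11  47] [386.6  73.9] [985.5 613.   98. ]
scene [91 72 19 11 86] [100.   78.3] [204.3 935.7  98. ]
scene [422 105   6  27 129] [424.6 117.9] [900.6 308.2  98. ]
scene [448 108  26  18 373] [460.3 117. ] [983.3 275.4  98. ]
scene [349 170  12  19 202] [354.5 178.7] [608.5 136.7  98. ]
scene [323 197  22  11 146] [333.3 201.9] [535.5  84.2  98. ]
scene [481 215  20  12  87] [490.2 221.5] [750.5 -80.8  98. ]
scene [461 266  11   8  58] [466.2 269.5] [ 634.9 -155.8   98. ]
side [228 115  10  29 111] [233.3 129. ] [ 847.8 -214.1   98. ]
side [219 121   7  39 166] [222.  140.3] [ 848.4 -139.3   98. ]
side [194 132  22  47 409] [203.5 152.6] [863.4 -62.6  98. ]
side [195 191  16   9  60] [203.2 195.5] [778.7 121.6  98. ]
side [313 198  20   7 115] [322.7 200.9] [535.4  83.3  98. ]
side [ 35 218  37  28 787] [ 53.3 231.6] [986.7 302.4  98. ]
side [223 261  16  23 284] [230.5 272.4] [633.2 332.4  98. ]
side [116 340  35  48 136] [132.8 364.4] [686.9 529.2  98. ]
```

Measurements:

| Item | Position (mm) | Direction |
|---|---|---|
| Silver tube middle | about (459, 242, 33) | 200 mm between ends, which matches; axis 3.4° off -y |
| Jig feed | – | about (0.025, -1) |
| Lay point | about (575.5, 207) | – |
| Lever axis | about (578, 86) | – |

I'll move above the tube with the fingers part open, because fully open they would hit the brass tube.

Request:
carry_out(motion=[[0,0,0.058,-60,40,0,-0.2],[0,0,0.058,-120,82,10,-0.2],[0,0,0.058,-180,124,30,-0.2],[0,0,0.058,-242,166,60,-0.2],[0,0,0.058,-242,166,60,-0.2]])

```text
clock: 0.72
position: [457.3, 243.3, 184.5]
ee_rot: [-0.687, 0.727, 0.0, -0.0]
contact_force: [0.6, 1.0, -0.1]
gripper_width: 33.7
grasp_force: 0.0
```

Run:
```python
from bench import *
import cv2,pickle
from h import *
s=read_state();print(s['clock'],s['position'],s['ee_rot'],s['gripper_width'],s['contact_force'])
d=get_image("wrist");cv2.imwrite("pics/w1.png",d["color"]);pickle.dump(d,open("w1.pkl","wb"))
print(d["position"],proj(d,[[453.5,142.6,33],[464.8,342,33],[459,242,33]]))
```

```text
0.725 [457.26229165 243.32387494 184.48271152] [-6.86555578e-01  7.27077254e-01  1.15994632e-04 -3.03359773e-04] 33.67210247272677 [ 0.62705249  1.0488545  -0.13179559]
[454.4422306  174.42227888 313.44438162] [[315.75034825  75.02344187]
 [316.03564348 279.93592255]
 [316.04475027 186.68173438]]
```

View pics/w1.png

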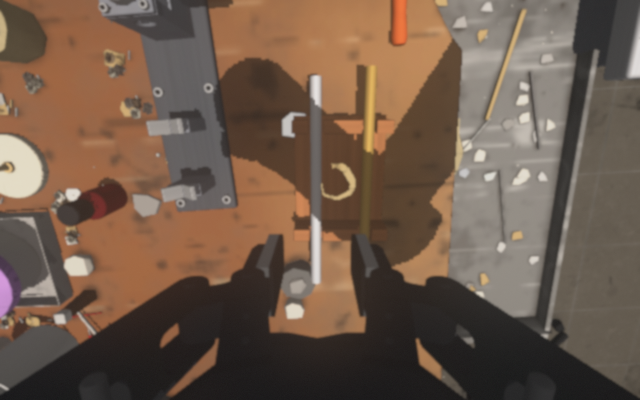

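The wrist view confirms it: the tube runs from (315,75) to (317,283), within about 1 px of the prediction, and the fingers straddle it. Descending.

Request:
carry_out(motion=[[0,0,0,0,0,60,-0.2],[0,0,0,0,0,120,-0.2],[0,0,0,0,0,156,-0.2],[0,0,0,0,0,156,-0.2],[0,0,0,0,0,156,-1]])

```text
clock: 1.4
position: [459.9, 242.7, 30.5]
ee_rot: [-0.686, 0.727, -0.0, 0.001]
contact_force: [0.1, 0.2, 0.0]
gripper_width: 17.0
grasp_force: 0.0
```

Request:
carry_out(motion=[[0,0,0,0,0,0,-1],[0,0,0,0,0,0,-1],[0,0,0,0,0,0,-1]])

```text
clock: 1.78
position: [459.9, 242.9, 31.0]
ee_rot: [-0.686, 0.727, -0.0, 0.002]
contact_force: [-1.8, -1.3, 6.1]
gripper_width: 7.5
grasp_force: 59.1
```

Request:
carry_out(motion=[[0,0,0,0,0,-20,-1],[0,0,0,0,0,-70,-1],[0,0,-0.03,5,-30,-110,-1],[0,0,-0.07,15,-75,-110,-1],[0,0,-0.083,24,-118,-110,-1]])

```text
clock: 2.4
position: [576.6, 211.1, 140.7]
ee_rot: [0.716, -0.698, 0.0, -0.001]
contact_force: [-0.3, 0.3, -1.1]
gripper_width: 7.5
grasp_force: 58.8
```

Run:
```python
from bench import *
from h import *
s=read_state();print(s['clock'],s['position'],s['ee_rot'],s['gripper_width'],s['grasp_force'],s['contact_force'])
im=[]
for n in("wrist","side","scene"):
    d=get_image(n);pickle.dump(d,open(f"{n}2.pkl","wb"));im.append(d["color"])
c=[im[0][0:300,100:500],cv2.resize(im[1][150:300,240:440],(400,300)),cv2.resize(im[2][130:280,240:440],(400,300))]
cv2.imwrite("pics/m2.png",np.vstack([np.hstack(c[:2]),np.hstack([c[2],np.zeros_like(c[2])])]))
```

```text
2.4 [576.56299571 211.06273183 140.693095  ] [ 7.16201242e-01 -6.97892870e-01  3.69399622e-05 -1.14933594e-03] 7.4786652764609975 58.797229528427124 [-0.27111615  0.30223638 -1.07272305]
```

View pics/m2.png

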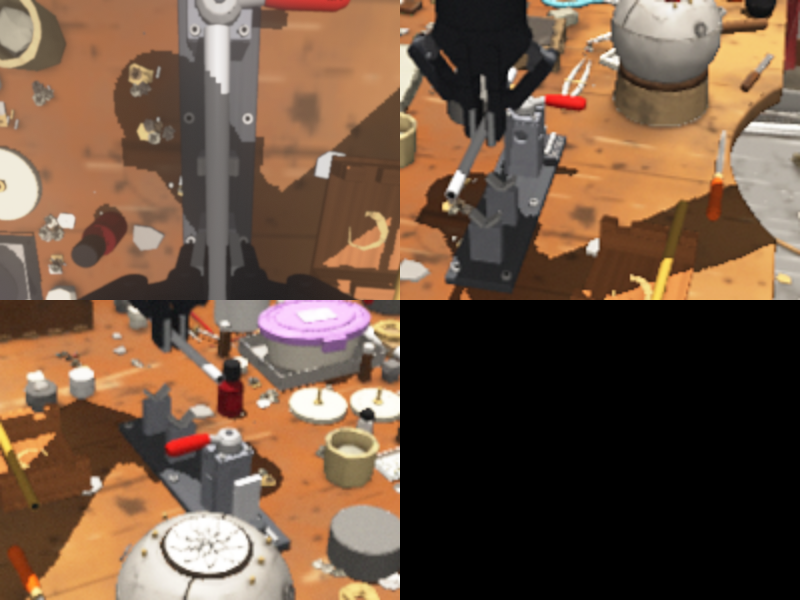

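The tube is held and roughly in line with the jig. In the wrist crop it sits at column ~217, the screws are at (188,118) and (248,118), and the hub is at about (217,5). I'll check the jig axis from the wrist view.

Run:
```python
from h import *
np.set_printoptions(precision=1,suppress=True)
d=pickle.load(open("wrist2.pkl","rb"));g=cv2.cvtColor(d["color"],cv2.COLOR_BGR2GRAY)
# plate long edges from Hough-free gradient: bright screws
def blob(u,v,r=7):
    w=g[v-r:v+r+1,u-r:u+r+1].astype(float);w=np.clip(w-np.percentile(w,85),0,None);y,x=np.mgrid[v-r:v+r+1,u-r:u+r+1];return (x*w).sum()/w.sum(),(y*w).sum()/w.sum()
for p in((288,118),(348,118),(290,241)):
    q=blob(*p);print(p,q,onz(d,*q,11))
# tube column centre by rows, at tube height
s=g.astype(float)
for v in(60,100,140,180,220,260):
    e=np.abs(np.gradient(s[v,300:335]));print(v,g[v,298:338].tolist())
# red grip
h=cv2.cvtColor(d["color"],cv2.COLOR_BGR2HSV);m=((h[...,0]<6)|(h[...,0]>174))&(h[...,1]>170)&(h[...,2]>120)
k,l,st,ce=cv2.connectedComponentsWithStats(m.astype(np.uint8));i=1+np.argmax(st[1:,4]);print(st[i],ce[i],onz(d,*ce[i],106))
A,B=[pickle.load(open(f"{n}2.pkl","rb")) for n in("scene","side")]
# predicted stop top edges
for y in (100,):
    o=np.array([577.6,141.]);f=np.array([.025,-1]);x=np.array([-1,-.025])
# scene stop top corners in crop m2: (235,483),(258,472) /2 + (240,130-150)
for p in((235,487),(259,473)): print("stop top",onz(A,240+p[0]/2,130+(p[1]-300)/2,69))
```

```text
(288, 118) (np.float64(289.3679245283019), np.float64(115.36792452830188)) [602.3 144.7  11. ]
(348, 118) (np.float64(348.0581883623275), np.float64(119.52309538092379)) [553.6 146.8  11. ]
(290, 241) (np.float64(290.6058476244026), np.float64(238.53781276356483)) [601.  254.8  11. ]
60 [73, 73, 74, 74, 76, 92, 121, 151, 173, 189, 201, 210, 217, 221, 225, 228, 233, 236, 239, 239, 239, 238, 236, 234, 232, 229, 225, 220, 212, 197, 176, 149, 120, 103, 97, 97, 97, 98, 96, 95]
100 [67, 68, 67, 68, 68, 72, 82, 95, 102, 107, 109, 111, 113, 114, 114, 117, 118, 119, 122, 122, 122, 120, 119, 118, 117, 117, 115, 112, 109, 106, 106, 111, 114, 115, 115, 115, 116, 117, 117, 117]
140 [62, 63, 63, 64, 62, 63, 71, 85, 97, 103, 107, 108, 110, 112, 114, 114, 115, 116, 117, 118, 117, 117, 116, 116, 115, 114, 112, 109, 106, 102, 94, 81, 69, 64, 63, 64, 64, 64, 65, 65]
180 [61, 62, 62, 61, 62, 61, 67, 78, 91, 100, 105, 108, 110, 111, 112, 113, 114, 114, 115, 116, 116, 115, 115, 114, 115, 113, 111, 108, 104, 97, 85, 72, 63, 60, 60, 61, 60, 61, 61, 60]
220 [64, 65, 68, 70, 70, 71, 70, 76, 87, 98, 104, 107, 109, 110, 111, 112, 113, 113, 114, 114, 115, 115, 116, 115, 113, 112, 109, 106, 102, 95, 83, 72, 67, 67, 67, 67, 64, 62, 60, 58]
260 [81, 80, 81, 80, 76, 67, 54, 45, 44, 50, 69, 90, 104, 109, 111, 111, 112, 113, 114, 114, 114, 113, 114, 113, 112, 110, 102, 86, 63, 46, 39, 44, 55, 68, 77, 78, 79, 79, 79, 78]
[368   0  82  11 645] [413.1   4. ] [534.8  90.8 106. ]
stop top [563.5  42.4  69. ]
stop top [593.7  51.3  69. ]
```

Everything agrees to within 1–2 mm, and the V rests will centre the tube. Lowering it to just above the rests and releasing.

Request:
carry_out(motion=[[0,0,0,0,0,35,-1],[0,0,0,0,0,65,-1],[0,0,0,0,0,80,-1],[0,0,0,0,0,81,-1],[0,0,0,0,0,81,-1]])

```text
clock: 3.18
position: [575.7, 211.7, 59.1]
ee_rot: [0.716, -0.698, 0.0, -0.001]
contact_force: [1.1, -0.0, 0.2]
gripper_width: 7.8
grasp_force: 58.9
```

Request:
carry_out(motion=[[0,0,0,0,0,0,-0.7],[0,0,0,0,0,0,-0.5],[0,0,0,0,0,0,-0.3],[0,0,0,0,0,0,-0.3],[0,0,0,0,0,0,-0.3]])

```text
clock: 3.8
position: [575.3, 211.2, 58.3]
ee_rot: [0.716, -0.698, -0.0, 0.0]
contact_force: [0.2, -0.1, 0.2]
gripper_width: 29.5
grasp_force: 0.0
```

Request:
carry_out(motion=[[0,0,0,0,0,-30,-0.3],[0,0,0,0,0,-75,-0.3],[0,0,0,-30,0,-80,-0.3],[0,0,0,-60,0,-80,-0.5],[0,0,0,-60,0,-80,-1]])

```text
clock: 4.42
position: [573.8, 272.9, 138.3]
ee_rot: [0.717, -0.697, -0.0, -0.0]
contact_force: [0.3, 0.2, -0.2]
gripper_width: 4.4
grasp_force: 0.0
```

Run:
```python
from bench import *
from h import *
s=read_state();print(s['clock'],s['position'],s['ee_rot'],s['gripper_width'],s['grasp_force'],s['contact_force'])
im=[]
for n in("wrist","side","scene"):
    d=get_image(n);pickle.dump(d,open(f"{n}3.pkl","wb"));im.append(d["color"])
c=[im[0][0:300,100:500],cv2.resize(im[1][180:280,250:383],(400,300),interpolation=2),cv2.resize(im[2][150:250,290:423],(400,300),interpolation=2)]
cv2.imwrite("pics/m3.png",np.vstack([np.hstack(c[:2]),np.hstack([c[2],np.zeros_like(c[2])])]))
```

```text
4.425 [573.75397031 272.8813838  138.31073432] [ 7.16649473e-01 -6.97433469e-01 -1.72854919e-05 -2.98568719e-04] 4.422731496569962 0.0 [ 0.2509497   0.15710133 -0.22170411]
```

View pics/m3.png

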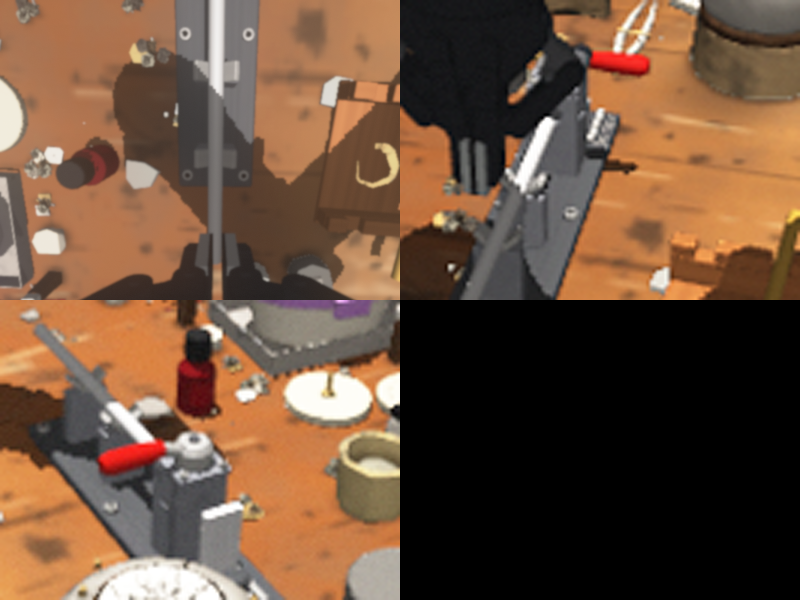

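The tube lies in both V rests: in the wrist crop it is at column 216, centred on the V tops, and the tail is visible in the scene crop at (38,330). I'll get the tail and stop positions.

Run:
```python
from h import *
np.set_printoptions(precision=1,suppress=True)
A=pickle.load(open("scene3.pkl","rb"));W=pickle.load(open("wrist3.pkl","rb"))
print("tail",onz(A,290+38/3,150+30/3,60))
print("tube axis",[onz(W,316.,v,62) for v in(60,200,240)])
g=cv2.cvtColor(W["color"],cv2.COLOR_BGR2GRAY)
for v in(60,120,180,220): print(v,g[v,300:334].tolist())
for p in((202,513),(241,503)): print("stop top",onz(A,290+p[0]/3,150+(p[1]-300)/3,69))
```

```text
tail [573.2 306.9  60. ]
tube axis [array([578.1, 171.9,  62. ]), array([575.7, 263.2,  62. ]), array([574.9, 293.9,  62. ])]
60 [142, 140, 134, 122, 109, 97, 92, 101, 127, 158, 184, 204, 217, 226, 233, 238, 240, 240, 238, 233, 227, 218, 200, 170, 132, 101, 98, 111, 120, 123, 126, 129, 133, 135]
120 [63, 63, 61, 63, 63, 64, 65, 73, 87, 100, 106, 111, 113, 115, 118, 120, 121, 120, 117, 115, 111, 106, 98, 83, 71, 66, 65, 65, 66, 65, 66, 70, 82, 100]
180 [61, 61, 61, 60, 60, 62, 64, 71, 87, 99, 106, 109, 112, 114, 116, 118, 118, 117, 114, 110, 106, 96, 82, 68, 60, 60, 61, 59, 60, 61, 60, 60, 60, 61]
220 [83, 73, 71, 70, 71, 70, 72, 78, 90, 102, 107, 111, 113, 115, 117, 118, 117, 116, 112, 107, 100, 89, 76, 70, 69, 68, 69, 69, 68, 67, 68, 68, 68, 69]
stop top [566.9  48.9  69. ]
stop top [593.3  47.5  69. ]
```

Run:
```python
from h import *
np.set_printoptions(precision=1,suppress=True)
A=pickle.load(open("scene0.pkl","rb"));B=pickle.load(open("side0.pkl","rb"))
a=lambda x,y:(220+x/4.4,150+y/4.4); b=lambda x,y:(250+x/3.75,180+y/3.75)
print(cross(A,a(268,75),B,b(130,538)),cross(A,a(180,102),B,b(250,550)))
```

```text
(array([537.8, 353.3,  25.7]), np.float64(0.13813702903531133)) (array([486. , 347.5,  25.4]), np.float64(0.9151252782991003))
```

The cup tops are at 26 mm, well under the fingertips at 44 mm. Moving behind the tail.

Request:
carry_out(motion=[[0,0,0,-40,0,0,-1],[0,0,0,-68,0,10,-1],[0,0,0,-68,0,50,-1],[0,0,0,-68,0,80,-1],[0,0,0,-68,0,80,-1]])

```text
clock: 5.2
position: [570.4, 337.6, 54.6]
ee_rot: [0.716, -0.698, -0.0, 0.004]
contact_force: [0.8, 0.2, 0.3]
gripper_width: -0.1
grasp_force: 0.0
```

Request:
carry_out(motion=[[0,0,0,5,0,0,-1],[0,0,0,10,0,0,-1],[0,0,0,15,0,0,-1],[0,0,0,20,0,0,-1],[0,0,0,25,0,0,-1]])

```text
clock: 5.82
position: [573.0, 314.0, 58.8]
ee_rot: [0.716, -0.698, 0.0, -0.0]
contact_force: [0.4, 0.8, -0.0]
gripper_width: -0.3
grasp_force: 0.3
```

```bash
cat > look.py <<'E'
from bench import *
from h import *
import sys
s=read_state();print(s['clock'],s['position'],s['contact_force'],s['gripper_width'])
n=sys.argv[1]
d1=get_image("side");d2=get_image("scene")
pickle.dump((d1,d2),open(f"l{n}.pkl","wb"))
cv2.imwrite(f"pics/l{n}.png",np.hstack([cv2.resize(d1["color"][180:313,250:383],(400,400),interpolation=2),cv2.resize(d2["color"][140:273,280:413],(400,400),interpolation=2)]))
E
python3 look.py 4
```

```text
5.825 [572.99930983 314.02192728  58.76453328] [ 0.41345789  0.82847986 -0.02742886] -0.3067171612696935
```

View pics/l4.png

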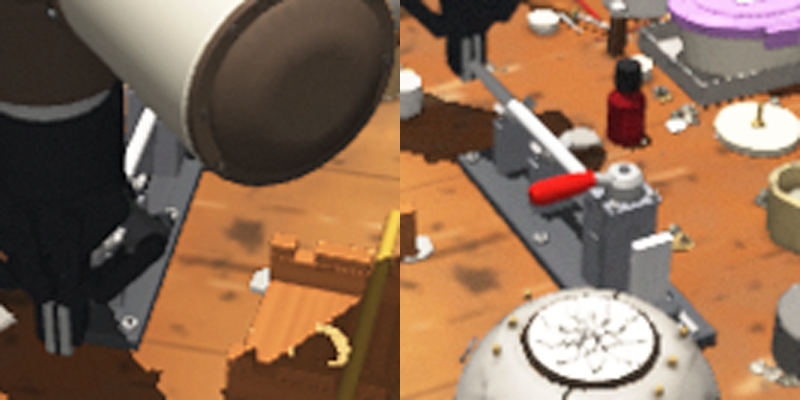

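The fingers are right behind the tail, with contact force of about 0.8 N, and the tube is still in the rests. Pushing on.

Request:
carry_out(motion=[[0,0,0,4,0,0,-1],[0,0,0,8,0,0,-1],[0,0,0,12,0,0,-1],[0,0,0,16,0,0,-1],[0,0,0,20,0,0,-1]])

```text
clock: 6.55
position: [573.2, 293.4, 58.1]
ee_rot: [0.716, -0.698, 0.0, 0.0]
contact_force: [0.8, 0.3, -0.2]
gripper_width: 0.0
grasp_force: 0.2
```

Request:
carry_out(motion=[[0,0,0,2,0,0,-1],[0,0,0,4,0,0,-1],[0,0,0,6,0,0,-1],[0,0,0,8,0,0,-1],[0,0,0,10,0,0,-1]])

```text
clock: 7.18
position: [573.5, 284.1, 58.3]
ee_rot: [0.716, -0.698, -0.0, 0.0]
contact_force: [0.3, -0.6, -1.2]
gripper_width: 0.1
grasp_force: 0.2
```

```bash
python3 look.py 5
```

```text
7.175 [573.54549128 284.10729208  58.29879177] [ 0.30124454 -0.58551027 -1.23926743] 0.13031798252701887
```

View pics/l5.png

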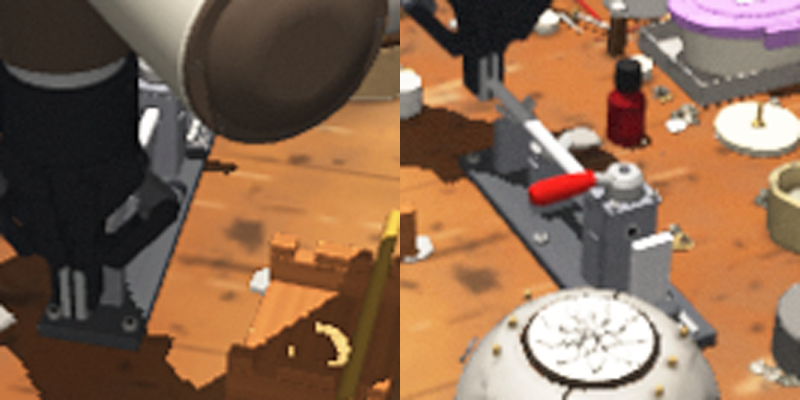

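The tube feeds freely, with force in the noise at about 1 N. From here I'll take small steps and watch the y force.

Request:
carry_out(motion=[[0,0,0,1.5,0,0,-1],[0,0,0,3,0,0,-1],[0,0,0,4.5,0,0,-1],[0,0,0,6,0,0,-1],[0,0,0,6,0,0,-1]])

```text
clock: 7.9
position: [573.7, 278.0, 58.3]
ee_rot: [0.716, -0.698, 0.0, 0.0]
contact_force: [-0.2, 0.4, -0.5]
gripper_width: -0.0
grasp_force: 0.0
```

Request:
carry_out(motion=[[0,0,0,1,0,0,-1],[0,0,0,2,0,0,-1],[0,0,0,2,0,0,-1]])

```text
clock: 8.28
position: [573.7, 276.1, 58.3]
ee_rot: [0.716, -0.698, 0.0, 0.0]
contact_force: [0.8, 0.6, -0.5]
gripper_width: -0.3
grasp_force: 0.0
```

Request:
carry_out(motion=[[0,0,0,1,0,0,-1],[0,0,0,2,0,0,-1],[0,0,0,2,0,0,-1]])

```text
clock: 8.65
position: [573.8, 274.1, 58.3]
ee_rot: [0.716, -0.698, 0.0, 0.0]
contact_force: [1.1, -0.1, -0.4]
gripper_width: 0.4
grasp_force: 0.0
```

Request:
carry_out(motion=[[0,0,0,1,0,0,-1],[0,0,0,1.5,0,0,-1],[0,0,0,1.5,0,0,-1]])

```text
clock: 9.02
position: [573.8, 272.6, 58.3]
ee_rot: [0.716, -0.698, 0.0, 0.0]
contact_force: [0.2, 0.0, -0.3]
gripper_width: -0.5
grasp_force: 0.0
```

Run:
```python
from bench import *
from h import *
np.set_printoptions(precision=1,suppress=True)
d=get_image("scene");o=pickle.load(open("l5.pkl","rb"))[1]
# stop moved? compare stop patch; and gap patch near stop
p=lambda i:i["color"][205:240,350:380].astype(int)
print(np.abs(p(d)-p(o)).mean(),proj(d,[[579.5,61,60],[579.5,75,60],[579.5,57,69]]))
cv2.imwrite("pics/s6.png",cv2.resize(d["color"][190:250,330:410],(800,600),interpolation=2))
s=read_state();print(s['position'],s['contact_force'])
```

```text
4.758095238095238 [[359.8 219.5]
 [356.1 215.4]
 [361.2 216.8]]
[573.8 272.6  58.3] [ 0.3 -0.3  0.7]
```

View pics/s6.png

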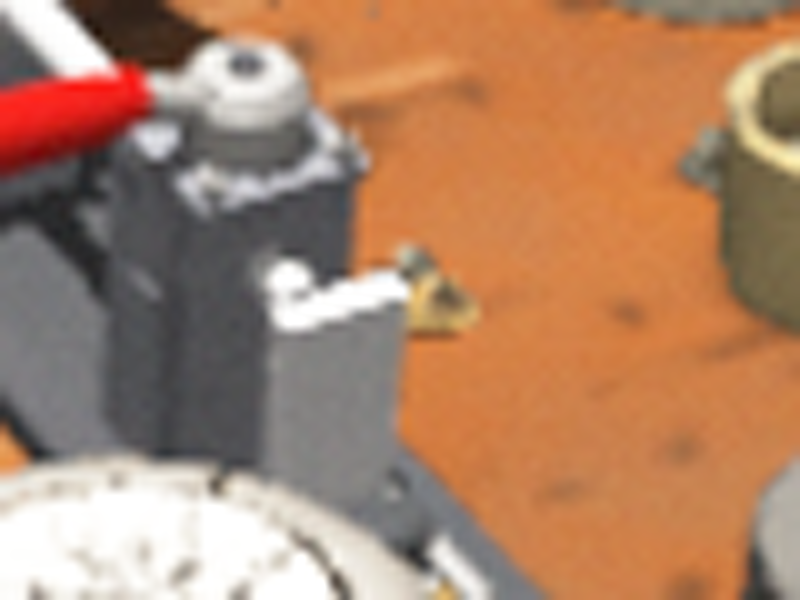

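The tube's front end, white at (290,275) in the crop, has come through the guide and is close behind the stop, which has not moved. Continuing in small steps.

Request:
carry_out(motion=[[0,0,0,1,0,0,-1],[0,0,0,1.5,0,0,-1],[0,0,0,1.5,0,0,-1]])

```text
clock: 9.45
position: [573.9, 271.1, 58.3]
ee_rot: [0.716, -0.698, -0.0, 0.0]
contact_force: [1.0, -0.1, 0.7]
gripper_width: -0.2
grasp_force: 0.0
```

Request:
carry_out(motion=[[0,0,0,1,0,0,-1],[0,0,0,1,0,0,-1]])

```text
clock: 9.7
position: [573.9, 270.1, 58.3]
ee_rot: [0.716, -0.698, 0.0, 0.0]
contact_force: [-0.4, -0.4, 0.3]
gripper_width: -0.2
grasp_force: 0.0
```

Request:
carry_out(motion=[[0,0,0,1,0,0,-1],[0,0,0,1,0,0,-1]])

```text
clock: 9.95
position: [573.9, 269.1, 58.3]
ee_rot: [0.716, -0.698, 0.0, 0.0]
contact_force: [0.1, 0.7, 0.2]
gripper_width: 0.3
grasp_force: 0.0
```

Request:
carry_out(motion=[[0,0,0,1,0,0,-1],[0,0,0,1,0,0,-1]])

```text
clock: 10.2
position: [573.9, 268.1, 58.3]
ee_rot: [0.716, -0.698, -0.0, 0.0]
contact_force: [0.4, 0.1, 0.1]
gripper_width: 0.3
grasp_force: 0.0
```

Request:
carry_out(motion=[[0,0,0,1,0,0,-1],[0,0,0,1,0,0,-1]])

```text
clock: 10.45
position: [574.0, 267.1, 58.3]
ee_rot: [0.716, -0.698, 0.0, 0.0]
contact_force: [-0.0, 0.1, 0.3]
gripper_width: 0.6
grasp_force: 0.0
```

```bash
cat > gap.py <<'E'
from bench import *
from h import *
d=get_image("scene");o=pickle.load(open("l5.pkl","rb"))[1]
g=lambda i:cv2.cvtColor(i["color"],cv2.COLOR_BGR2GRAY).astype(int)
print(g(d)[212:224,352:374])
t=g(o)[217:236,357:371].astype(np.float32)  # stop template, subpixel-ish shift
print(cv2.phaseCorrelate(g(o)[222:240,355:372].astype(np.float32),g(d)[222:240,355:372].astype(np.float32)))
s=read_state();print(s['position'],s['contact_force'])
E
python3 gap.py
```

```text
[[ 86  75  75  81  77  78  81  83  80  80  81  81  86 113 146 145 145 146
  148 150 150 150]
 [ 82  79  79  79  82  81  77  77  85  78  81  82  86 118 148 150 150 151
  146 153 150 150]
 [ 78  79  80  82  92  95  83  78  78  77  81  78  88 118 148 151 151 162
  175 156 141 154]
 [ 78  81  85  99 115 119  99  80  80  82  81  82  89 123 149 151 150 170
  189 150 124 141]
 [ 77  82  92 121 128 175 227 206 144  80  83  82  93 126 151 136 132 147
  151 123 116 126]
 [ 79  81  96 122 160 240 254 252 235 142  81  79  91 145 197 212 227 207
  103 122 153 168]
 [ 81  80  89 114 176 243 253 254 252 229 122 189 233 233 248 252 254 252
  208 156 200 176]
 [ 79  80  82  96 127 209 249 253 254 251 232 250 254 254 253 251 249 247
  242 197 192 123]
 [ 77  78  81  81 125 217 250 252 254 254 254 253 251 248 241 225 166 134
  157 190 173 132]
 [ 79  77  81  80 101 214 253 254 253 251 248 239 213 158 130 130 129 129
  148 173 175 148]
 [ 78  77  78  79  92 168 239 247 240 203 149 129 130 127 130 134 130 130
  147 160 152 151]
 [ 80  78  81  82  94 122 137 145 130 130 130 131 131 129 130 131 131 128
  125 105 104 104]]
((-0.024003634268657592, -0.001490243432863636), 0.9832364874489513)
[574.00222427 267.10522759  58.31804782] [0.8115649  0.27989927 0.23406131]
```

Request:
carry_out(motion=[[0,0,0,1,0,0,-1],[0,0,0,1,0,0,-1]])

```text
clock: 10.75
position: [574.0, 266.1, 58.3]
ee_rot: [0.716, -0.698, 0.0, 0.0]
contact_force: [-0.1, -0.3, 0.5]
gripper_width: -0.1
grasp_force: 0.0
```

Request:
carry_out(motion=[[0,0,0,1,0,0,-1],[0,0,0,1,0,0,-1]])

```text
clock: 11.0
position: [574.0, 265.1, 58.3]
ee_rot: [0.716, -0.698, 0.0, 0.0]
contact_force: [0.9, 0.4, -0.8]
gripper_width: -0.1
grasp_force: 0.0
```

```bash
python3 gap.py
```

```text
[[ 79  75  74  81  78  82  82  80  81  79  81  81  86 120 150 148 146 146
  147 151 152 152]
 [ 78  81  84  79  83  77  83  82  79  80  79  81  85 112 148 147 150 149
  152 153 151 150]
 [ 77  80  81  87  91  94  85  76  80  79  80  81  84 120 151 149 151 163
  175 152 143 152]
 [ 81  80  83  99 118 118  99  84  81  79  82  80  89 121 148 153 152 171
  190 148 123 143]
 [ 79  76  92 120 130 172 227 207 148  79  82  81  96 128 148 132 137 144
  154 125 114 127]
 [ 79  82  96 124 163 241 254 252 234 142  76  79  90 142 196 209 225 210
  101 123 156 170]
 [ 81  80  91 111 173 244 253 254 252 229 118 188 234 235 248 252 254 252
  210 155 197 176]
 [ 80  77  83  92 128 207 249 253 254 251 233 250 254 254 253 251 249 247
  241 197 193 123]
 [ 76  81  78  83 126 217 250 252 254 254 254 253 251 248 242 225 166 130
  160 187 174 135]
 [ 81  76  78  77 101 215 253 254 253 251 247 239 215 157 128 131 127 133
  154 175 173 152]
 [ 78  74  76  82  94 169 239 247 239 205 146 134 128 128 129 130 133 131
  143 157 151 150]
 [ 79  76  82  77  93 125 137 142 126 132 129 130 131 128 129 132 131 131
  125 103 105 106]]
((0.03252728290003937, 0.038134482565938654), 1.005700158484188)
[574.03287375 265.12976645  58.30747172] [-0.15723831 -0.01030728  0.22397275]
```

The last ~7 mm of the gap is hidden behind the stop's top, so I'll keep going by force.

Request:
carry_out(motion=[[0,0,0,1,0,0,-1],[0,0,0,1,0,0,-1]])

```text
clock: 11.3
position: [574.1, 264.1, 58.3]
ee_rot: [0.716, -0.698, 0.0, -0.0]
contact_force: [0.2, 0.2, -0.3]
gripper_width: 0.0
grasp_force: 0.0
```

Request:
carry_out(motion=[[0,0,0,1,0,0,-1],[0,0,0,1,0,0,-1]])

```text
clock: 11.55
position: [574.3, 263.7, 58.5]
ee_rot: [0.716, -0.698, -0.0, -0.001]
contact_force: [0.1, 2.2, -0.6]
gripper_width: 0.1
grasp_force: 1.1
```

```bash
python3 gap.py | tail -2
python3 - <<'E'
from bench import *
from h import *
d=get_image("scene");pickle.dump(d,open("s7.pkl","wb"));o=pickle.load(open("l5.pkl","rb"))[1]
np.set_printoptions(linewidth=200)
s=read_state();p=s['position']
g=cv2.cvtColor(d["color"],cv2.COLOR_BGR2GRAY)
q=proj(d,[[574,p[1]-11,60],[574.5,p[1]-25,60],[574,p[1]-11,48]]);print(q)
u,v=q[0].round().astype(int);print(u,v);print(g[v-10:v+12,u-10:u+14])
E
```

```text
((-0.017454475677221026, -0.03153795016155314), 1.0185201011690093)
[574.22665155 263.71526568  58.44307102] [-0.23850206  2.37022562  0.30994705]
[[313.20909728 171.28871114]
 [316.19895596 174.32829748]
 [313.22157754 176.03660245]]
313 171
[[ 25  20  22  27  23  22  25  25  26  24  28  37  44  41  24  55 123 160 157 153 151 148 148 152]
 [ 54  46  26  26  25  28  22  25  31  38  37  50  82  74  34  80 146 161 153 151 150 149 151 152]
 [112  96  29  22  23  27  24  37  60  78  58  57 101  89  37  73 138 151 151 151 154 153 151 151]
 [157 135  46  26  25  23  28  47  92 102  69  48  94  90  41  67 129 152 151 152 151 149 153 151]
 [178 157  53  25  21  24  25  53 101 101  66  49  91  91  37  68 132 154 153 150 153 152 151 149]
 [189 162  52  22  21  26  24  55  98 103  72  47  93  91  38  65 133 153 151 153 153 154 154 152]
 [171 146  44  24  21  29  30  59  98 100  73  46  92  91  40  69 131 155 151 149 156 153 153 152]
 [156 133  49  21  20  25  27  58  99 103  69  48  91  89  40  71 134 153 154 151 153 155 152 152]
 [153 131  44  25  25  25  23  57 100  98  79  70 104  93  41  68
[... 621 characters left out ...]
0 153]
 [127 124 125 124 117 104  95  96 103 112 101 100  90 100 121 126 129 124 114 109 112 123 151 151]
 [132 134 136 139 139 140 136 118 100  99 118 111  95  91 107 120 126 127 127 120 104 109 143 150]
 [148 148 153 154 152 148 150 143 124 110 116 106 102 100  90 112 122 128 129 123 114 101 125 151]
 [151 148 151 154 152 154 150 146 127 102 100  88  88  98  99  97 113 124 126 127 121 113 117 150]
 [152 149 151 155 151 150 144 127 102  75  76  78  75  83  94  92  95 108 123 127 126 121 123 134]
 [121 133 153 152 150 148 141 129  93  75  78  87  83  84  89  85  78  93 112 127 127 129 122 124]
 [ 54  84 123 125 128 125 135 143  95  69  84  86  82  82  82  83  84  81  93 114 125 129 126 121]]
```

Contact: the force has risen to a steady 2.3 N and the tool lags its target. One more millimetre will confirm it and stay well under 20 N.

Request:
carry_out(motion=[[0,0,0,1,0,0,-1],[0,0,0,1,0,0,-1]])

```text
clock: 11.9
position: [574.6, 263.6, 58.7]
ee_rot: [0.716, -0.698, -0.0, -0.001]
contact_force: [-1.1, 5.5, -0.4]
gripper_width: 0.1
grasp_force: 2.7
```

The tube is at the stop: 5.5 N and the tool no longer moves. Next I back off, rise, and go to the far side of the lever grip.

Request:
carry_out(motion=[[0,0,0,-20,0,0,-1],[0,0,0,-25,0,-45,-1],[0,0,0,0,10,-92,-1],[0,0,0,60,20,-92,-1],[0,0,0,120,30,-92,-1]])

```text
clock: 12.52
position: [546.8, 140.8, 151.0]
ee_rot: [0.717, -0.698, 0.0, -0.0]
contact_force: [1.0, -0.6, 0.4]
gripper_width: -0.0
grasp_force: 0.0
```

Request:
carry_out(motion=[[0,0,0,60,12,0,-1],[0,0,0,89,17,0,-1],[0,0,0,89,17,20,-1],[0,0,0,89,17,46,-1],[0,0,0,89,17,46,-1]])

```text
clock: 13.15
position: [531.0, 51.7, 102.6]
ee_rot: [0.716, -0.698, -0.001, 0.003]
contact_force: [1.4, -0.4, 0.2]
gripper_width: -0.1
grasp_force: 0.0
```

```bash
cat > st.py <<'E'
from bench import *
from h import *
np.set_printoptions(precision=1,suppress=True)
s=read_state();print(s['clock'],s['position'],s['contact_force'])
for n in("scene","side"):
    d=get_image(n);pickle.dump(d,open(n+"_last.pkl","wb"));h=cv2.cvtColor(d["color"],cv2.COLOR_BGR2HSV);m=((h[...,0]<6)|(h[...,0]>174))&(h[...,1]>170)&(h[...,2]>60)
    k,l,st,ce=cv2.connectedComponentsWithStats(m.astype(np.uint8))
    for i in range(1,k):
        x=onz(d,*ce[i],98)
        if st[i,4]>25 and 500<x[0]<600 and 50<x[1]<170: print(n,st[i],x)
E
python3 st.py
```

```text
13.15 [531.   51.7 102.6] [ 1.4 -0.4  0.2]
scene [323 201   9   7  41] [521.1  82.2  98. ]
side [313 198  20   7 120] [535.5  83.1  98. ]
```

The lever is still open and the fingers are on its far side. Sweeping it round.

Request:
carry_out(motion=[[0,0,0,-14,-1,0,-1],[0,0,0,-26,-1,0,-1],[0,0,0,-38,-1,0,-1],[0,0,0,-50,-5,0,-1],[0,0,0,-60,-9,0,-1]])

```text
clock: 13.88
position: [540.1, 113.7, 104.3]
ee_rot: [0.716, -0.698, -0.0, -0.0]
contact_force: [-1.0, 0.5, -0.0]
gripper_width: -0.3
grasp_force: 0.2
```

```bash
python3 st.py
```

```text
13.875 [540.1 113.7 104.3] [-1.   0.5 -0. ]
scene [337 187   8   7  41] [564.2 113.3  98. ]
side [302 203   8  14  83] [561.8 123.7  98. ]
```

Request:
carry_out(motion=[[0,0,0,-7,-6,0,-1],[0,0,0,-12,-11,0,-1],[0,0,0,-14,-15,0,-1],[0,0,0,-14,-17,0,-1],[0,0,0,-14,-17,0,-1]])

```text
clock: 14.6
position: [555.2, 126.7, 104.1]
ee_rot: [0.716, -0.698, -0.001, 0.001]
contact_force: [-4.5, 2.2, 1.6]
gripper_width: 0.2
grasp_force: 2.5
```

```bash
python3 st.py
```

```text
14.6 [555.2 126.7 104.1] [-4.5  2.2  1.6]
scene [341 182   8  10  50] [576.6 121.7  98. ]
side [294 203   7  14  73] [576.1 129.   98. ]
```

The lever is against its locked end stop: the grip now points +y and the reaction is 4.5 N. Backing off and rising clear.

Request:
carry_out(motion=[[0,0,0,0,15,0,-1],[0,0,0,0,30,-10,-1],[0,0,0,0,40,-60,-1],[0,0,0,0,70,-100,-1],[0,0,0,0,70,-100,-1]])

```text
clock: 15.32
position: [486.3, 125.4, 208.7]
ee_rot: [0.716, -0.698, 0.001, -0.004]
contact_force: [-0.3, 0.0, -0.1]
gripper_width: -0.2
grasp_force: 0.0
```

```bash
python3 st.py
python3 - <<'E'
from h import *
np.set_printoptions(precision=1,suppress=True)
a=pickle.load(open("scene3.pkl","rb"))["color"];d=pickle.load(open("scene_last.pkl","rb"));b=d["color"]
g=lambda i:cv2.cvtColor(i,cv2.COLOR_BGR2GRAY).astype(np.float32)
r=(slice(222,240),slice(355,372));print("stop",cv2.phaseCorrelate(g(a)[r],g(b)[r]))
# tail: bright/grey tube end near expected
print("exp tail px",proj(d,[[575,252,60],[574,270,60],[576,235,60]]));u,v=proj(d,[575,252,60]).round().astype(int);print(g(b)[v-7:v+8,u-10:u+12].astype(int))
o=pickle.load(open("scene0.pkl","rb"))["color"];m=lambda i:cv2.connectedComponentsWithStats(cv2.inRange(cv2.cvtColor(i,cv2.COLOR_BGR2HSV)[165:245,225:265],(20,150,60),(32,255,255)))
for i in(o,b):
    k,l,st,ce=m(i);j=1+np.argmax(st[1:,4]);print("brass",st[j],ce[j])
E
```

```text
15.325 [486.3 125.4 208.7] [-0.3  0.  -0.1]
scene [334 170  27  22 306] [596.9 134.2  98. ]
side [294 203   9  15  88] [575.8 126.9  98. ]
stop ((0.04971653305711321, -0.060963382551332046), 0.9643372002943063)
exp tail px [[313.8 171.3]
 [309.9 167.6]
 [317.6 175. ]]
[[159 164 174 176 173 170 169 164 160 159 153 155 155 154 152 149 152 150
  150 148 149 149]
 [178 181 184 186 179 174 164 157 154 150 150 153 151 149 150 154 151 152
  149 150 153 151]
 [185 179 174 170 162 156 151 150 149 152 152 150 152 149 152 150 155 150
  150 150 151 151]
 [165 158 155 152 149 147 145 149 151 151 150 151 150 150 152 148 152 150
  149 153 147 150]
 [150 156 151 151 152 151 151 154 152 152 152 152 150 152 150 152 150 152
  149 152 150 153]
 [148 152 149 152 154 149 153 154 151 168 209 219 173 151 151 150 152 151
  150 149 149 147]
 [148 152 150 153 148 151 149 151 165 217 249 252 231 171 153 151 152 150
  145 140 134 133]
 [150 147 149 149 150 148 148 145 175 236 252 253 252 231 169 148 150 171
  192 142 111 111]
 [144 148 147 142 143 144 140 138 149 204 242 252 253 252 229 167 161 207
  230 181 134 116]
 [135 134 136 133 131 130 127 131 132 147 209 244 252 254 251 228 199 221
  225 218 187 133]
 [126 119 122 124 121 120 126 159 186 156 154 212 245 252 253 252 239 227
  227 223 183 140]
 [125 119 116 118 116 117 130 190 228 206 176 155 216 246 253 253 252 239
  219 181 119 141]
 [120 125 120 117 119 119 130 169 220 223 192 141 160 220 247 253 253 251
  231 131 124 150]
 [132 135 134 138 144 141 143 141 162 195 143 133 141 170 226 248 253 254
  250 202 119 146]
 [149 151 151 149 149 149 146 146 144 142 103  98 121 137 161 228 249 253
  254 250 196 139]]
brass [  5  13  30  54 258] [19.3 40.7]
brass [  5  13  14  24 105] [11.8 24.8]
```

The tail is where a tube at the stop should be (y≈252), the stop has not shifted, the lever is locked, and the arm is clear. Handing in.

```bash
python3 -c "
from bench import *
print(job_done())"
```

```text
the job is handed in; nothing more can be done
None
```

I handed the job in at about 15.4 s: the silver tube is through the guide and touching the length stop, the red lever is locked, and the stop has not shifted. The hand-in returned no verdict, and I only confirmed one end of the brass tube in its original place because the rest was hidden from the camera.

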